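# Refit the orange handle on the planter watering manifold

### The arm

A 6-joint arm with a two-finger parallel gripper is mounted at the origin on the work surface. World frame = base frame: x ahead of the robot, y to its left, z up, the work surface at z = 0. Lengths are in m, angles in rad, forces in N, time in s.
With the tool pointing down it reaches from about 0.35 to 0.775 m from the base axis. Payload 5.5 kg.
Tool frame: the origin (TCP) lies between the finger pads, 19 mm behind the fingertips; this is the grasp point; z points along the fingers, y is the line along which they close (so a half turn about z gives the same grasp; the last joint's range is limited). The gripper opens to 85 mm and grips with 20 to 120 N. Pads are 22 mm wide; open, the fingers measure 114 mm over their backs; the gripper's body (76 mm by 85 mm) begins 54 mm behind the grasp point. The pads swing forward as they close: fully open they stand 13 mm farther back than shut.
Start: joints at [1.106, 0.313, 0.046, 1.304, 0, 1.431], TCP at [0.184, 0.545, 0.25] pointing down, gripper open.
Joint ranges: [-2.76, 2.76], [-0.86, 1.69], [-1.03, 1.26], [-2.2, 2.34], [-1.47, 1.5], [-3.14, 3.14]. Speed limits (rad/s): [2.57, 2.57, 3.14, 3.14, 3.14, 3.14].

### API

Orientations are given as a unit quaternion [w, x, y, z].
In Python, from workcell import env, eyes, job, sensors gives the robot as it stands (env), with the cameras (eyes), the job (job) and the readings (sensors).
- The arm moves only by the tool inch_along, called after "Request:" by a JSON object that holds its "method" and its "body". Schema: {"type":"object","properties":{"increments":{"type":"string"},"jaw":{"type":"number"},"squeeze":{"type":"number"},"only":{"type":"string"},"quiet":{"type":"boolean"},"lines":{"type":"string"}},"required":["increments"],"additionalProperties":false}. increments is a string of 1 to 8 rows, one to a line, with the numbers parted by spaces; each row has 6 numbers: dx, dy, dz in parts of the range, where 1.0 means 0.4 m, then a rotation vector rx, ry, rz in a scale on which 1.0 is 4 rad; each row is the pose to reach, as a shift and turn from the pose commanded when the call began, along the tool's axes at that moment; what a row does not reach only later rows make up. A row lasts 1/8 s, in which the tool goes at most 0.0625 m and 0.188 rad, less where a joint would pass 70% of its speed; a pose out of reach is approached as far as the arm can. jaw is the finger opening in m, set as the call begins (left out keeps the last). The fingers move at their own pace and stop on an object; squeeze is the grip in N (left out, the last holds). Time passes only in rows, so rows that do not move let the fingers close. The tool returns the time, the measured TCP pose, the force, the opening and the grip force at its end. only (a regular expression) keeps the lines of the reply that match it, lines (a string "A,B") keeps lines A to B, and quiet returns only ok. Shift and turn numbers lie between -1 and 1, and a call with a number outside is refused. Input that does not fit is refused with a message, and nothing moves.
- sensors.get_state(): the state, without advancing time (a new reading comes with each control period).
- eyes.read_camera(name): name is "side" or "top" or "wrist"; returns a dict with "image" (400x640x3 uint8, red, green, blue), "K" (3x3 intrinsics, pixels), "R" (3x3) and "t" (3): a world point X has camera coordinates R X + t. Camera axes: x right, y down, z forward; pixel columns grow to the right and rows downward; lengths in m; the calibration is good to about 2 mm. A picture is of the moment at which its call begins. There is no depth.
- job.hand_in(): hands the job in; it is judged then, once.
The state is a dict: "clock": time; "joint_pos": joint angles; "qvel": joint speeds; "tau": joint torques, N m; "tcp_pos": TCP position; "orientation": TCP orientation; "wrist_force": force on the tool from outside, world axes, zero at the start; "ft_torque": the same for the moment, N m; "finger_gap": finger opening in m; "grip_force": force on a finger pad.
Only numpy, scipy, OpenCV 4.12 (cv2) and the standard library are available. Lean on these libraries where they do the work, as an engineer would, in place of code of your own. Each camera call takes 0.05 s, during which the arm holds its last target. There are 200 camera calls.

### The job

One of the three valves on the planter watering manifold has lost its handle: pick up the loose orange handle, set it over the bare brass stem with its bar along the line scribed on the stem's end (shut, across the branch pipe) and turn it a little until the splines mesh and it slides down. Push it fully home against the spring washer and finish while still holding it pressed down, so that a colleague can tighten the grub screw in its hub. Leave all three valves shut and do not disturb the other things on the bench.

Things in the scene. Friction and masses are not known exactly. Their poses are not given: they have to be found in the camera images.
- orange_handle: Loose orange plastic tee handle, 90 g, 54 mm high, standing on its hub on a mat 2 mm thick. Origin: centre of the hub's underside; z up, x along the bar. Round hub 37 mm across, 30 mm high, brass grub screw on its -y side. Bore from below, 26 mm deep, 28 mm wide, with six lugs (splines) 4 mm wide at 0, 60, .. degrees from x that leave a free hole 18 mm across.
- handle_grip (a point): On the orange handle's axis, 52 mm above its underside: a good place for the TCP (fingertips 19 mm lower), same axes. The bar, 70 mm long (x) and 14 mm thick (y), spans 28 to 54 mm above the underside; grip it across y. The hub is wider than the bar, so keep the fingertips at least 31 mm above the underside.
- stem_shoulder (a point): On the bare brass stem's vertical axis, 84 mm above the bench: the shoulder on which the handle's underside sits when fully home. z up, x along the line scribed on the stem's end. Six teeth 3.2 mm wide, 24 mm across, stand 0 to 16 mm above this point at 30, 90, .. degrees from x. Out of mesh, the handle's underside rests on the teeth at 16 mm.
- stem_tip (a point): Tip of the stem's smooth round nose, 24 mm above the shoulder; the nose is 15 mm across and tapers to 9 mm over the last 4 mm, so it centres the handle before the teeth. The splines mesh with the handle's x parallel to the scribed line (either way round), with 1 mm clearance and 6 degrees of play each way. They also mesh 60 degrees off, which is wrong.
- stem (a joint): Angle of the bare stem about the vertical, rad, counter-clockwise from above; 0 = scribed line square across the branch pipe. Starts within 0.2 of 0, which counts as shut. Stiff: 0.3 N m to turn, so turning the handle on the teeth with a light press does not move it.
- spring_washer (a joint): Steel washer, 37 mm across, on a coil spring round the bare stem. 0 = up, its top 6 mm above the shoulder; grows to 0.006 m (top flush with the shoulder) as the hub pushes it down. The spring gives 5 N at 0 and 13 N at 0.006 and lifts the handle back when it is let go.
- valve_bare: White ball valve, about 80 mm long, that carries the bare stem, the spring and the washer. Fixed. Origin on the bench under the stem axis; its branch pipe runs along its x, the manifold's pipe along y.
- manifold: Grey 32 mm pipe along y at x = -50 mm, on a dark board 460 x 170 mm, with a pressure gauge (130 mm high) near its -y end. Fixed. It carries three valves in a row along y, 120 mm apart, in any order: the bare one and those with the green and the blue handle. Origin on the bench under the middle valve's stem; its axes are also those of the valves.
- green_handle (a joint): Angle of the fitted green tee handle, rad, 0 = square across its branch pipe (shut). Same shape as the orange one; its top is 138 mm above the bench.
- green_handle_top (a point): Centre of the green handle's top.
- blue_handle (a joint): Angle of the fitted blue tee handle, as the green one's.
- blue_handle_top (a point): Centre of the blue handle's top, 138 mm above the bench.
- thread_tape: Loose white roll of thread tape lying flat, 54 mm across, 14 mm high. Origin under its centre.
- wrench: Loose steel wrench lying on the bench, 190 mm long.
- screwdriver: Loose screwdriver with yellow handle lying on the bench, 190 mm long.
- elbow: Loose grey pipe elbow lying flat, two 54 mm legs along its x and y from its origin, 41 mm high.
- potted_plant: Small plant in a clay pot 90 mm wide and 75 mm high; leaves to about 170 mm. Origin under the pot.
- sealant_can: Blue can 52 mm across and 110 mm high.

How it is judged:
On the way, in this order (a step that is already met when the one before it is completed fails the run):
1. the orange handle is lifted off the bench in the fingers (height (world z) of orange_handle above 0.03 m and contact force between the fingers and orange_handle above 1 N), for 0.2 s.
2. the orange handle is on the bare stem with its splines in mesh, down on the spring washer (z of orange_handle in the frame of stem_shoulder below 0.0075 m and horizontal distance between orange_handle and stem_shoulder below 0.003 m and angle between orange_handle's own z axis and vertical below 0.07 rad and angle between the x axis of orange_handle and the x axis of stem_shoulder, either way round below 0.3 rad), for 0.1 s.
At the end, for the whole second after the job is handed in: Still pressed by the fingers and at rest: handle underside within 2 mm of the shoulder, 3 mm of the stem axis, upright within 4 deg, bar within 17 deg of the scribed line, washer down at least 4.5 of 6 mm (over 6 N); stem within 0.45 and other handles within 0.4 rad of shut; bystanders within 30 mm (z of orange_handle in the frame of stem_shoulder below 0.002 m and horizontal distance between orange_handle and stem_shoulder below 0.003 m and angle between orange_handle's own z axis and vertical below 0.07 rad and angle between the x axis of orange_handle and the x axis of stem_shoulder, either way round below 0.3 rad and value of joint spring_washer above 0.0045 m and value of joint stem between -0.45 and 0.45 rad and contact force between the fingers and orange_handle above 2 N and contact force between orange_handle and valve_bare above 6 N and linear speed of orange_handle below 0.02 m/s and value of joint green_handle between -0.4 and 0.4 rad and value of joint blue_handle between -0.4 and 0.4 rad and distance of each of thread_tape, wrench, screwdriver, elbow, potted_plant, sealant_can from where it was at the start of the episode below 0.03 m); the arm keeps its last pose, push and grip.
It fails at once if a fitted handle was turned away from shut (value of joint any of green_handle, blue_handle above 0.4 rad or value of joint any of green_handle, blue_handle below -0.4 rad).
It fails at once if the bare valve was turned open (value of joint stem above 0.6 rad or value of joint stem below -0.6 rad).
It fails at once if another thing on the bench was knocked away (distance of any of thread_tape, wrench, screwdriver, elbow, potted_plant, sealant_can from where it was at the start of the episode above 0.03 m).
It also fails if it takes over 48 s, if anything falls off the work surface, if the arm or the gripper's body presses on something with over 40 N, if the wrist force passes 120 N, or if a joint passes its speed limit or range.

## Working session

There is one attempt and no reset: what is moved stays moved. The work goes in short steps, Python scripts to look and compute and a tool call to move; the robot and the scene stay as the last step left them, time stands still between calls to the robot, and variables do not carry over. Pictures are saved under pics/ and viewed, at most 10 in all, crops included, and the job is handed in when it is done.

```bash
mkdir -p pics; ls; python3 - <<'E'
from workcell import env, eyes, job, sensors
import cv2,pickle
s=sensors.get_state();print({k:s[k] for k in('clock','tcp_pos','orientation','finger_gap')})
d={}
for n in('top','side','wrist'):
    c=eyes.read_camera(n);d[n]=c;cv2.imwrite(f'pics/{n}0.png',c['image'][:,:,::-1])
    print(n,c['K'][0],c['K'][1],(-c['R'].T@c['t']).round(3),c['R'].round(2).tolist())
pickle.dump(d,open('d0.pkl','wb'))
E
```

```text
pics
workcell.py
{'clock': 0.0, 'tcp_pos': array([0.18327394, 0.54449801, 0.24909636]), 'orientation': array([-2.73549323e-04,  1.61682744e-01,  9.86842357e-01, -8.82366083e-04]), 'finger_gap': 0.08494338608083501}
top [428.52519215   0.         315.09541895] [  0.         428.52519215 192.29470861] [0.298 0.084 1.277] [[-0.03, -1.0, -0.01], [-0.99, 0.03, -0.14], [0.14, 0.01, -0.99]]
side [492.71944007   0.         312.7279633 ] [  0.         492.71944007 198.51053957] [0.313 0.992 0.974] [[-0.99, -0.15, -0.0], [-0.1, 0.68, -0.72], [0.11, -0.71, -0.69]]
wrist [338.42395358   0.         321.14137947] [  0.         338.42395358 199.99969767] [0.119 0.567 0.374] [[0.32, 0.95, -0.0], [0.91, -0.31, 0.27], [0.26, -0.09, -0.96]]
```

View pics/top0.png

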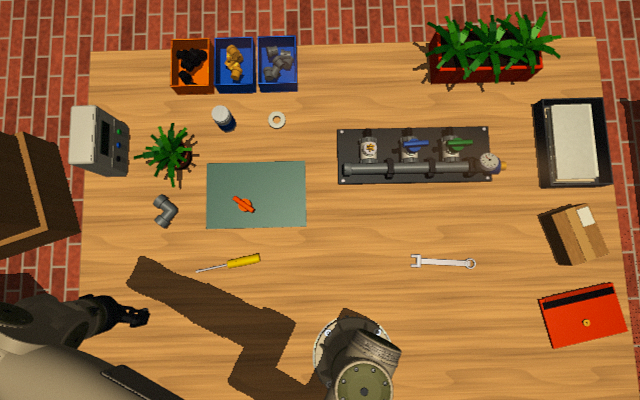

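View pics/side0.png

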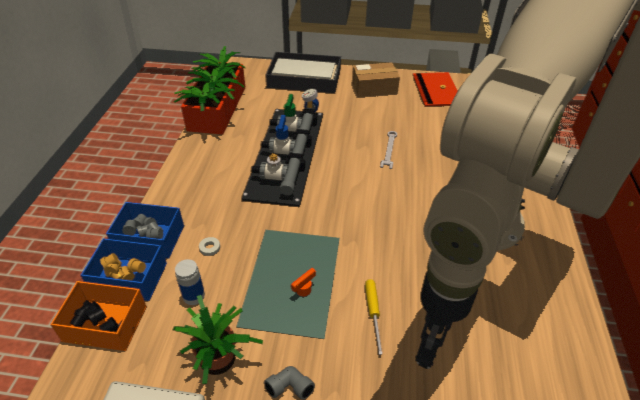

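The top view shows the orange handle at about (244,204), the bare valve at (369,147), and blue and green at (412,146) and (455,144). In the side view the handle is at (303,284) and the stem at (273,158). Next I'll measure from masks and view enlarged crops.

```bash
cat > h.py <<'E'
import numpy as np,cv2
def ray(c,p):
    d=c['R'].T@np.linalg.inv(c['K'])@np.array([p[0],p[1],1.]);return -c['R'].T@c['t'],d/np.linalg.norm(d)
def onz(c,p,z):
    o,d=ray(c,p);return o+d*(z-o[2])/d[2]
def tri(L):
    A=np.zeros((3,3));b=np.zeros(3)
    for c,p in L:
        o,d=ray(c,p);M=np.eye(3)-np.outer(d,d);A+=M;b+=M@o
    X=np.linalg.solve(A,b)
    return X,[np.linalg.norm((np.eye(3)-np.outer(ray(c,p)[1],ray(c,p)[1]))@(X-ray(c,p)[0])) for c,p in L]
def mask(im,lo,hi,box):
    h=cv2.cvtColor(im,cv2.COLOR_RGB2HSV);m=cv2.inRange(h,lo,hi);z=np.zeros_like(m);a,b,c,d=box;z[b:d,a:c]=m[b:d,a:c];return z
def proj(c,X):
    q=c['K']@(c['R']@np.asarray(X)+c['t']);return q[:2]/q[2]
E
python3 - <<'E'
from h import *
import pickle
d=pickle.load(open('d0.pkl','rb'))
T,S=d['top'],d['side']
for n,c,b in(('top',T,(220,180,275,230)),('side',S,(280,255,330,310))):
    m=mask(c['image'],(2,150,60),(14,255,255),b);ys,xs=np.nonzero(m)
    print(n,len(xs),xs.mean(),ys.mean(),cv2.minAreaRect(np.c_[xs,ys].astype(np.float32)),onz(c,(xs.mean(),ys.mean()),.04))
def crop(c,x,y,w=50,h=36): return cv2.resize(c['image'][y-h//2:y+h//2,x-w//2:x+w//2],(400,288),interpolation=cv2.INTER_NEAREST)
v=np.vstack([np.hstack([crop(T,245,204),crop(S,303,284)]),np.hstack([crop(T,369,150),crop(S,273,165)])])
cv2.imwrite('pics/crop1.png',v[:,:,::-1])
E
```

```text
top 196 243.67857142857142 204.18367346938774 ((243.25770568847656, 204.3884735107422), (23.680564880371094, 12.366517066955566), 15.255118370056152) [0.4384131  0.30177185 0.04      ]
side 403 303.61290322580646 282.94044665012404 ((306.3138732910156, 283.2176513671875), (19.04013442993164, 29.655431747436523), 51.842769622802734) [0.4391618  0.31295218 0.04      ]
```

View pics/crop1.png

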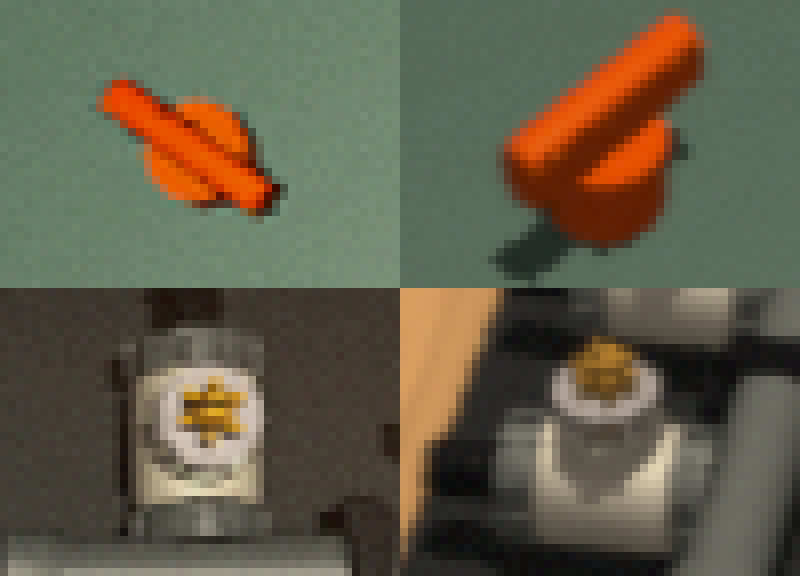

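The crops show the handle bar running upper-left to lower-right in the top view, from (235,198) to (253,211). The brass star is centred at about (370.5,147.5) in the top view and (273.5,157.2) in the side view. A tooth pair points along world x, so the scribed line runs along about world y.

```bash
python3 - <<'E'
from h import *
import pickle
d=pickle.load(open('d0.pkl','rb'))
T,S,W=d['top'],d['side'],d['wrist']
print('stem tri',tri([(T,(370.5,147.3)),(S,(273.5,156.5))]))
a,b=onz(T,(235.2,197.9),.056),onz(T,(252.8,210.8),.056);print('bar top',a,b,(a+b)/2,np.degrees(np.arctan2(*(b-a)[1::-1])))
a,b=onz(S,(313.5,270.5),.056),onz(S,(294,285),.056);print('bar side',a,b,(a+b)/2,np.degrees(np.arctan2(*(b-a)[1::-1])))
print('center tri',tri([(T,(244,204.35)),(S,(303.75,277.7))]))
print([ (proj(W,(.437,.303,.05))).round(), proj(W,(.184,.545,.0)).round()])
# manifold pipe dir: board corners in top
a,b=onz(T,(337,130),.01),onz(T,(488,127),.01);print('board edge',a,b,np.degrees(np.arctan2(*(b-a)[1::-1])))
from scipy.spatial.transform import Rotation as Ro
from workcell import env, eyes, job, sensors
q=sensors.get_state()['orientation'];print(Ro.from_quat(np.r_[q[1:],q[0]]).as_matrix().round(3))
E
```

```text
stem tri (array([ 0.58573734, -0.06672462,  0.09479785]), [np.float64(0.002206696863641573), np.float64(0.0022066968636416232)])
bar top [0.45546093 0.32329987 0.056     ] [0.41680815 0.27287647 0.056     ] [0.43613454 0.29808817 0.056     ] -127.47248147244456
bar side [0.4200162  0.28598635 0.056     ] [0.45767637 0.33354871 0.056     ] [0.43884629 0.30976753 0.056     ] 51.627601253983165
center tri (array([0.43922814, 0.3003857 , 0.04302134]), [np.float64(0.0016595228884877917), np.float64(0.0016595228884878903)])
[array([201., 428.]), array([322., 167.])]
board edge [0.66082015 0.02172764 0.01      ] [ 0.65639489 -0.43610866  0.01      ] -90.55378061573319
[[-0.948  0.319 -0.001]
 [ 0.319  0.948 -0.001]
 [ 0.    -0.001 -1.   ]]
```

Units first: shifts go in shares of 0.4 m and turns go in shares of 4 rad. So -0.318 m / 0.4 = -0.795, 0.06 m / 0.4 = 0.15, -1.232 rad / 4 = -0.308.

Request:
{"method": "inch_along", "body": {"increments": "-0.1 -0.045 0.0125 0 0 -0.0375\n-0.2 -0.0925 0.025 0 0 -0.075\n-0.3 -0.1375 0.05 0 0 -0.115\n-0.4 -0.185 0.075 0 0 -0.155\n-0.5 -0.23 0.1 0 0 -0.1925\n-0.6 -0.275 0.125 0 0 -0.23\n-0.7 -0.325 0.1375 0 0 -0.27\n-0.795 -0.37 0.15 0 0 -0.308"}}

```text
clock: 1.15
tcp_pos: [0.4384, 0.3019, 0.1895]
orientation: [-0.0, -0.44, 0.898, 0.0]
wrist_force: [0.7, -0.5, 0.7]
finger_gap: 0.0854
grip_force: 0.0
```

Request:
{"method": "inch_along", "body": {"increments": "0 0 0 0 0 0\n0 0 0 0 0 0"}}

```text
clock: 1.4
tcp_pos: [0.4373, 0.3032, 0.1898]
orientation: [-0.0, -0.437, 0.899, 0.0]
wrist_force: [-0.1, -0.1, 1.1]
finger_gap: 0.0857
grip_force: 0.0
```

```bash
python3 - <<'E'
from h import *
from workcell import env, eyes, job, sensors
import pickle
s=sensors.get_state();print(s['tcp_pos'],s['orientation'],s['joint_pos'])
c=eyes.read_camera('wrist');pickle.dump((c,s),open('w1.pkl','wb'))
cv2.imwrite('pics/w1.png',c['image'][:,:,::-1])
m=mask(c['image'],(2,150,60),(14,255,255),(0,0,640,400));ys,xs=np.nonzero(m);print(len(xs),xs.mean(),ys.mean(),cv2.minAreaRect(np.c_[xs,ys].astype(np.float32)))
E
```

```text
[0.43728641 0.30318779 0.18978428] [-4.07872970e-04 -4.37451733e-01  8.99241774e-01  2.16436935e-04] [ 4.55092190e-01  2.57058960e-01 -1.79799178e-01  1.13475292e+00
  4.34772713e-04 -4.50433929e-01]
4032 357.7003968253968 150.97941468253967 ((318.0, 199.0), (636.0, 398.0), 0.0)
```

View pics/w1.png

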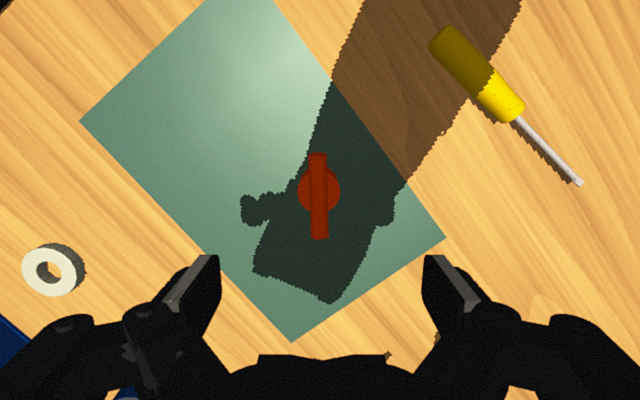

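The wrist view shows the handle in the arm's shadow, with the bar from (317,155) to (320,238) and its centre at about (318.5,195). The bar lies nearly along the tool's x axis.

```bash
python3 - <<'E'
from h import *
import pickle
c,s=pickle.load(open('w1.pkl','rb'));d=pickle.load(open('d0.pkl','rb'))
m=mask(c['image'],(0,180,60),(12,255,255),(280,140,360,250));ys,xs=np.nonzero(m);print(xs.min(),xs.max(),ys.min(),ys.max())
for y in range(152,242,8):
    r=xs[ys==y]; print(y,r.min() if len(r) else 0,r.max() if len(r) else 0,end='; ')
a,b=onz(c,(317.3,153),.056),onz(c,(320,239.5),.056);print('\n',a,b,(a+b)/2,np.linalg.norm(b-a),np.degrees(np.arctan2(*(a-b)[1::-1])))
print(tri([(c,(318.6,195)),(d['top'],(244,204.35)),(d['side'],(303.75,277.7))]))
E
```

```text
297 339 152 239
152 316 321; 160 308 326; 168 308 328; 176 302 335; 184 298 338; 192 297 339; 200 299 338; 208 305 331; 216 311 327; 224 311 328; 232 311 328; 240 0 0; 
 [0.4203904  0.27511282 0.056     ] [0.46269047 0.33236865 0.056     ] [0.44154044 0.30374073 0.056     ] 0.07118656354550629 -126.45663753163002
(array([0.43989911, 0.30200979, 0.04567222]), [np.float64(0.002760282888621985), np.float64(0.0033505581577597215), np.float64(0.0006804244926990789)])
```

Converted, 0.135 m / 0.4 = 0.3375, 0.115 m / 0.4 = 0.2875, -0.025 rad / 4 = -0.0063.

Request:
{"method": "inch_along", "body": {"increments": "-0.0058 -0.0073 0.1 0 0 -0.0063\n-0.0058 -0.0073 0.2 0 0 -0.0063\n-0.0058 -0.0073 0.2875 0 0 -0.0063\n-0.0058 -0.0073 0.3375 0 0 -0.0063\n-0.0058 -0.0073 0.3375 0 0 -0.0063"}}

```text
clock: 2.08
tcp_pos: [0.4392, 0.3036, 0.0537]
orientation: [-0.002, -0.45, 0.893, 0.0]
wrist_force: [-0.9, -0.9, 0.0]
finger_gap: 0.0852
grip_force: 0.0
```

Request:
{"method": "inch_along", "body": {"increments": "0 0 0 0 0 0\n0 0 0 0 0 0\n0 0 0 0 0 0\n0 0 0 0 0 0\n0 0 0 0 0 0\n0 0 0 0 0 0", "jaw": 0.0, "squeeze": 70}}

```text
clock: 2.82
tcp_pos: [0.4417, 0.3034, 0.0556]
orientation: [0.0, -0.449, 0.893, 0.0]
wrist_force: [-1.9, 0.0, 6.0]
finger_gap: 0.0124
grip_force: 70.1
```

Converted, -0.145 m / 0.4 = -0.3625, -0.11 m / 0.4 = -0.275.

Request:
{"method": "inch_along", "body": {"increments": "0 0 -0.075 0 0 0\n0 0 -0.175 0 0 0\n0 0 -0.275 0 0 0\n0 0 -0.3625 0 0 0\n0 0 -0.3625 0 0 0"}}

```text
clock: 3.45
tcp_pos: [0.443, 0.3039, 0.2027]
orientation: [0.003, -0.449, 0.893, -0.0]
wrist_force: [0.5, 0.2, -2.4]
finger_gap: 0.0122
grip_force: 69.3
```

Request:
{"method": "inch_along", "body": {"increments": "0.05 -0.1 0 0 0 -0.0225\n0.105 -0.205 0 0 0 -0.045\n0.16 -0.31 0 0 0 -0.0675\n0.215 -0.415 0 0 0 -0.09\n0.27 -0.52 0 0 0 -0.1125\n0.32 -0.625 0 0 0 -0.135\n0.3725 -0.725 0 0 0 -0.1598\n0.3725 -0.725 0 0 0 -0.1598"}}

```text
clock: 4.45
tcp_pos: [0.5859, 0.0078, 0.1977]
orientation: [-0.001, -0.706, 0.708, 0.001]
wrist_force: [-1.2, 0.9, -1.1]
finger_gap: 0.0122
grip_force: 69.3
```

Request:
{"method": "inch_along", "body": {"increments": "0 0 0 0 0 0\n0 0 0 0 0 0"}}

```text
clock: 4.7
tcp_pos: [0.5845, 0.0118, 0.1993]
orientation: [0.0, 0.708, -0.707, -0.001]
wrist_force: [-0.5, 0.7, -0.4]
finger_gap: 0.0122
grip_force: 69.3
```

```bash
python3 - <<'E'
from h import *
from workcell import env, eyes, job, sensors
import pickle
s=sensors.get_state();print(s['tcp_pos'],s['orientation'],s['joint_pos'])
c=eyes.read_camera('wrist');t=eyes.read_camera('top');e=eyes.read_camera('side');pickle.dump((c,s,t,e),open('w2.pkl','wb'))
cv2.imwrite('pics/w2.png',c['image'][:,:,::-1])
E
```

```text
[0.58454368 0.01179564 0.19933369] [ 3.69345523e-04  7.07577837e-01 -7.06634990e-01 -6.77588276e-04] [-1.17210928e-01  3.51435914e-01 -2.46189833e-02  1.19626301e+00
  2.58771632e-04 -1.68934084e+00]
```

View pics/w2.png

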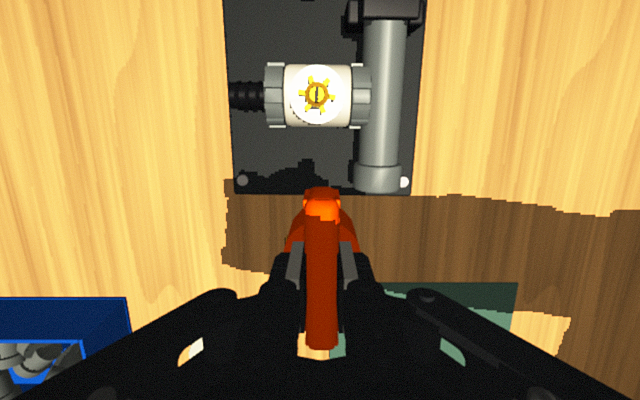

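The wrist view shows the brass star at (317,95) with the scribed line near vertical, and the handle held upright with its bar from (322,190) to (322,348). I'll zoom in for the stem angle.

```bash
python3 - <<'E'
from h import *
import pickle
c,s,t,e=pickle.load(open('w2.pkl','rb'));im=c['image']
a=cv2.resize(im[70:120,287:347],(600,500),interpolation=cv2.INTER_NEAREST)
cv2.imwrite('pics/crop2.png',a[:,:,::-1])
m=mask(im,(12,120,60),(35,255,255),(290,65,350,125));ys,xs=np.nonzero(m)
print('brass',xs.mean(),ys.mean(),cv2.minEnclosingCircle(np.c_[xs,ys].astype(np.float32)))
m=mask(im,(0,0,200),(180,60,255),(285,65,350,128));ys,xs=np.nonzero(m);print('white',xs.mean(),ys.mean(),xs.min(),xs.max(),ys.min(),ys.max())
for nm,cc,p in(('top',t,(370.5,147.3)),('side',e,(273.5,156.5))): cv2.imwrite(f'pics/{nm}2.png',cc['image'][:,:,::-1])
m=mask(im,(0,150,60),(14,255,255),(270,180,380,360));ys,xs=np.nonzero(m)
for y in range(192,352,12):
    r=xs[ys==y]; print(y,r.min(),r.max(),end='; ')
# triangulate stem
d=pickle.load(open('d0.pkl','rb'));print(tri([(c,(317,94.5)),(d['top'],(370.5,147.3)),(d['side'],(273.5,156.5))]))
print(onz(c,(317,94.5),.108))
E
```

```text
brass 316.09984152139464 94.07606973058637 ((316.4452819824219, 94.46517181396484), 19.557819366455078)
white 317.56533513879486 93.31178063642518 285 349 65 123
192 304 338; 204 273 350; 216 280 349; 228 289 354; 240 273 377; 252 283 360; 264 306 336; 276 306 336; 288 306 336; 300 307 336; 312 306 336; 324 305 337; 336 306 337; 348 310 332; (array([ 0.58650843, -0.06521095,  0.09569267]), [np.float64(0.0026941774556462463), np.float64(0.0035259918405672478), np.float64(0.001231191726918006)])
[ 0.58842251 -0.06315922  0.108     ]
```

View pics/crop2.png

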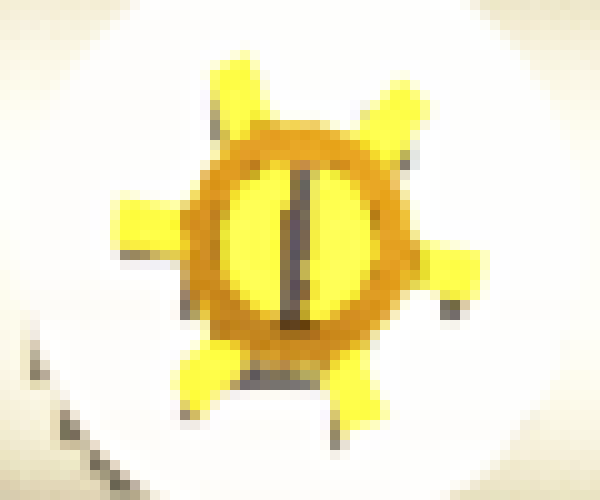

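```bash
python3 - <<'E'
from h import *
import pickle
c,s,t,e=pickle.load(open('w2.pkl','rb'));im=c['image']
from scipy.spatial.transform import Rotation as Ro
q=s['orientation'];R=Ro.from_quat(np.r_[q[1:],q[0]]).as_matrix();p=s['tcp_pos'];print(R.round(4).tolist())
ang=lambda a,b:np.degrees(np.arctan2(*(a-b)[1::-1]))
g=lambda x,y:(287+x/10-.5,70+y/10-.5)
h=mask(im,(0,0,0),(180,255,150),(310,85,322,104));ys,xs=np.nonzero(h)
vx,vy,x0,y0=cv2.fitLine(np.c_[xs,ys].astype(np.float32),cv2.DIST_L2,0,.01,.01).ravel();print('line',len(xs),x0,y0,ang(onz(c,(x0+9*vx,y0+9*vy),.108),onz(c,(x0-9*vx,y0-9*vy),.108)))
for a,b,o in(((145,225),(455,270),0),((238,97),(360,400),0),((398,110),(200,380),0)):
    print('teeth',ang(onz(c,g(*a),.1),onz(c,g(*b),.1)))
print('tip',onz(c,g(298,248),.108),'teeth c',onz(c,g(299,246),.1))
for X in((.035,0,-.002),(.035,0,.024),(-.035,0,-.002),(0,0,-.002),(.035,-.007,-.002),(.035,.007,-.002),(-.035,-.007,-.002),(-.035,.007,-.002)):
    print(X,proj(c,p+R@np.array(X)).round(1))
v=im[170:360,250:400];cv2.imwrite('pics/crop3.png',cv2.resize(v,(450,570),interpolation=cv2.INTER_NEAREST)[:,:,::-1])
E
```

```text
[[0.0013, -1.0, -0.0015], [-1.0, -0.0013, 0.0004], [-0.0004, 0.0015, -1.0]]
line 39 316.02563 94.79487 -93.5880593147512
teeth -7.765463604638971
teeth -67.1948829401748
teeth -127.54066937389346
tip [ 0.58884969 -0.06327485  0.108     ] teeth c [ 0.58888948 -0.06359638  0.1       ]
(0.035, 0, -0.002) [324.5 198.9]
(0.035, 0, 0.024) [324.  183.4]
(-0.035, 0, -0.002) [324.  354.1]
(0, 0, -0.002) [324.2 281.9]
(0.035, -0.007, -0.002) [306.  198.9]
(0.035, 0.007, -0.002) [343.1 199. ]
(-0.035, -0.007, -0.002) [307.8 354.1]
(-0.035, 0.007, -0.002) [340.1 354.1]
```

View pics/crop3.png

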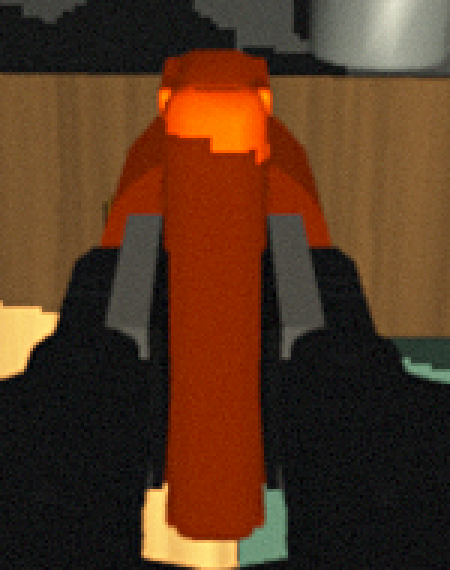

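The handle is seated in the fingers as predicted: the far top edge is at y≈199 (198.9 predicted) and it sits 0.7 mm off laterally. The teeth put the scribed line at about 82.5°. I'll move closer, turn to that angle and measure again.

Converted, 0.031 m / 0.4 = 0.0775, 0.022 m / 0.4 = 0.055, 0.131 rad / 4 = 0.0328.

Request:
{"method": "inch_along", "body": {"increments": "0.0375 -0.005 0.025 0 0 0.0163\n0.0775 -0.0088 0.055 0 0 0.0328\n0.0775 -0.0088 0.055 0 0 0.0328\n0.0775 -0.0088 0.055 0 0 0.0328\n0.0775 -0.0088 0.055 0 0 0.0328"}}

```text
clock: 5.48
tcp_pos: [0.5892, -0.0195, 0.1787]
orientation: [0.0, -0.66, 0.751, -0.0]
wrist_force: [-0.8, 0.1, -1.2]
finger_gap: 0.0124
grip_force: 69.3
```

```bash
python3 - <<'E'
from h import *
from workcell import env, eyes, job, sensors
import pickle
s=sensors.get_state();print(s['tcp_pos'],s['orientation'])
c=eyes.read_camera('wrist');t=eyes.read_camera('top');e=eyes.read_camera('side');pickle.dump((c,s,t,e),open('w3.pkl','wb'))
im=c['image'];print(proj(c,(.588,-.064,.108)))
m=mask(im,(12,120,60),(35,255,255),(290,60,350,220));ys,xs=np.nonzero(m);print(len(xs),np.median(xs),np.median(ys))
x,y=map(int,proj(c,(.588,-.064,.108)));x0=x-30;y0=y-25;print(x0,y0)
a=cv2.resize(im[y0:y0+50,x0:x0+60],(600,500),interpolation=cv2.INTER_NEAREST)
cr=lambda q,x,y:cv2.resize(q['image'][y-25:y+25,x-20:x+20],(200,250),interpolation=cv2.INTER_NEAREST)
v=np.hstack([a,np.vstack([cr(t,370,147),cr(e,273,150)])])
cv2.imwrite('pics/crop4.png',v[:,:,::-1])
E
```

```text
[ 0.5891706  -0.01954941  0.1786966 ] [ 4.30709393e-04 -6.60008703e-01  7.51257753e-01 -3.40404207e-04]
[315.6816412  149.12576593]
1132 318.0 155.0
285 124
```

View pics/crop4.png

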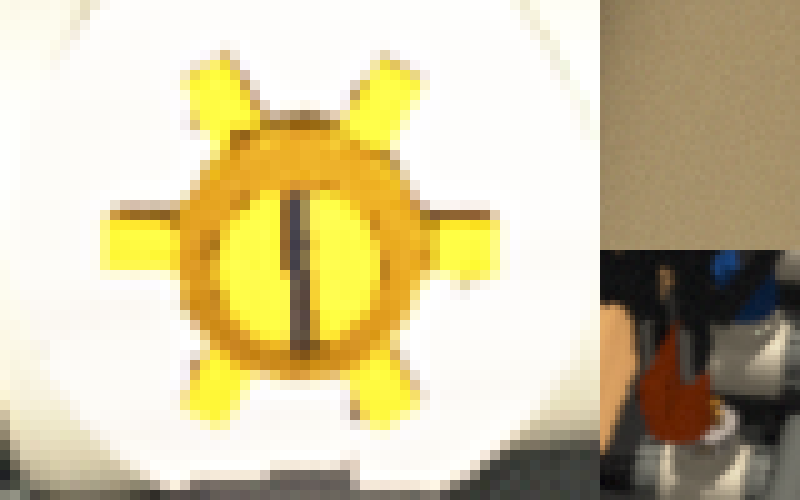

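The star is now square to the tool: its horizontal teeth are level, so the yaw is aligned. The nose tip is at pixel (314.4,150.7) and the tooth centre at (314.5,147.7). In the side view the handle is just beside the stem.

```bash
python3 - <<'E'
from h import *
import pickle
from scipy.spatial.transform import Rotation as Ro
c2,s2,_,_=pickle.load(open('w2.pkl','rb'));c,s,t,e=pickle.load(open('w3.pkl','rb'))
q=s['orientation'];R=Ro.from_quat(np.r_[q[1:],q[0]]).as_matrix();p=s['tcp_pos']
print(tri([(c2,(316.3,94.3)),(c,(314.4,150.7))]))
for z in(.105,.108,.111):
    X=onz(c,(314.4,150.7),z);print(z,X,'tool',R.T@(X-p))
X=onz(c,(314.5,147.7),.1);print('teeth',X,R.T@(X-p))
im=c['image'];m=mask(im,(0,150,60),(14,255,255),(270,180,380,360));ys,xs=np.nonzero(m)
for y in range(192,352,12):
    r=xs[ys==y]; print(y,r.min(),r.max(),end='; ')
print([proj(c,p+R@np.array(X)).round(1) for X in((.03,0,-.002),(-.03,0,-.002))])
E
```

```text
(array([ 0.58883897, -0.06326163,  0.10849913]), [np.float64(4.328805338142728e-06), np.float64(4.3288053378999e-06)])
0.105 [ 0.58896925 -0.06280678  0.105     ] tool [ 0.0429377  -0.00529128  0.07369387]
0.108 [ 0.58885389 -0.06319615  0.108     ] tool [ 0.04333809 -0.00523026  0.07069372]
0.111 [ 0.58873853 -0.06358553  0.111     ] tool [ 0.04373849 -0.00516925  0.06769357]
teeth [ 0.58886262 -0.06392983  0.1       ] [ 0.04406612 -0.00532476  0.07869368]
192 304 338; 204 302 340; 216 295 348; 228 290 354; 240 286 377; 252 278 364; 264 306 336; 276 306 336; 288 306 336; 300 307 336; 312 306 336; 324 305 337; 336 298 345; 348 297 333; [array([324.5, 211.2]), array([324. , 344.1])]
```

Converted, 0.0433 m / 0.4 = 0.1083, -0.0043 m / 0.4 = -0.0108.

Request:
{"method": "inch_along", "body": {"increments": "0.0538 -0.005 0 0 0 0\n0.1083 -0.0108 0 0 0 0\n0.1083 -0.0108 0 0 0 0\n0.1083 -0.0108 0 0 0 0"}}

```text
clock: 6.12
tcp_pos: [0.5874, -0.0645, 0.1779]
orientation: [0.0, -0.659, 0.752, 0.0]
wrist_force: [-0.6, 0.4, -0.6]
finger_gap: 0.0124
grip_force: 69.3
```

Request:
{"method": "inch_along", "body": {"increments": "0 0 0.02 0 0 0\n0 0 0.035 0 0 0\n0 0 0.045 0 0 0\n0 0 0.055 0 0 0\n0 0 0.055 0 0 0\n0 0 0.055 0 0 0"}}

```text
clock: 6.88
tcp_pos: [0.5877, -0.0637, 0.1562]
orientation: [0.0, -0.659, 0.752, -0.0]
wrist_force: [-0.4, -1.0, -0.8]
finger_gap: 0.0124
grip_force: 69.3
```

```bash
python3 - <<'E'
from workcell import env, eyes, job, sensors
s=sensors.get_state();print(s['tcp_pos'],s['wrist_force'],s['ft_torque'])
E
```

```text
[ 0.5876661  -0.06371941  0.15615474] [-0.36018019 -1.02348945 -0.79031162] [0.03497668 0.04042157 0.0031667 ]
```

Converted, 0.006 m / 0.4 = 0.015, 0.004 m / 0.4 = 0.01.

Request:
{"method": "inch_along", "body": {"increments": "0 0 0.005 0 0 0\n0 0 0.01 0 0 0\n0 0 0.015 0 0 0\n0 0 0.015 0 0 0\n0 0 0.015 0 0 0"}}

```text
clock: 7.5
tcp_pos: [0.5875, -0.0637, 0.15]
orientation: [0.0, -0.659, 0.752, 0.0]
wrist_force: [-0.0, -0.1, -0.1]
finger_gap: 0.0126
grip_force: 69.3
```

```bash
python3 -c "
from workcell import env, eyes, job, sensors
s=sensors.get_state();print(s['tcp_pos'],s['wrist_force'],s['ft_torque'])"
```

```text
[ 0.58754022 -0.06373829  0.14999491] [-0.04101736 -0.14190935 -0.06324808] [-0.03374597 -0.04237265 -0.00385408]
```

No force below the tooth tops, so the splines appear to be meshing. Continuing down.

Converted, 0.008 m / 0.4 = 0.02, 0.007 m / 0.4 = 0.0175.

Request:
{"method": "inch_along", "body": {"increments": "0 0 0.005 0 0 0\n0 0 0.01 0 0 0\n0 0 0.015 0 0 0\n0 0 0.0175 0 0 0\n0 0 0.02 0 0 0\n0 0 0.02 0 0 0"}}

```text
clock: 8.25
tcp_pos: [0.5875, -0.0637, 0.1425]
orientation: [0.0, -0.659, 0.752, -0.0]
wrist_force: [-1.6, -0.1, 5.5]
finger_gap: 0.0124
grip_force: 70.2
```

Request:
{"method": "inch_along", "body": {"increments": "0 0 0.0025 0 0 0\n0 0 0.005 0 0 0\n0 0 0.0075 0 0 0\n0 0 0.01 0 0 0\n0 0 0.01 0 0 0\n0 0 0.01 0 0 0"}}

```text
clock: 9.0
tcp_pos: [0.5875, -0.0637, 0.1393]
orientation: [0.0, -0.659, 0.752, -0.0]
wrist_force: [-4.2, 0.2, 9.6]
finger_gap: 0.0125
grip_force: 70.7
```

```bash
python3 -c "
from workcell import env, eyes, job, sensors
s=sensors.get_state();print(s['tcp_pos'],s['wrist_force'],s['ft_torque'])"
```

```text
[ 0.58751645 -0.06373138  0.13928098] [-4.22870772  0.19460588  9.57623551] [0.15119202 0.85863123 0.00131768]
```

Converted, 0.004 m / 0.4 = 0.01, 0.001 m / 0.4 = 0.0025.

Request:
{"method": "inch_along", "body": {"increments": "0 0.001 0.0025 0 0 0\n0 0.002 0.005 0 0 0\n0 0.002 0.0075 0 0 0\n0 0.002 0.01 0 0 0\n0 0.002 0.01 0 0 0\n0 0.002 0.01 0 0 0"}}

```text
clock: 9.75
tcp_pos: [0.5874, -0.0637, 0.1375]
orientation: [0.001, -0.66, 0.752, -0.002]
wrist_force: [-7.3, 1.4, 20.0]
finger_gap: 0.0123
grip_force: 72.4
```

```bash
python3 -c "
from workcell import env, eyes, job, sensors
s=sensors.get_state();print(s['tcp_pos'],s['wrist_force'],s['ft_torque'])"
```

```text
[ 0.58743735 -0.06370737  0.13747218] [-7.30333787  1.37590689 20.00997008] [ 0.34137131  1.44768821 -0.02566476]
```

Converted, 0.001 m / 0.4 = 0.0025, 0.0005 m / 0.4 = 0.0013.

Request:
{"method": "inch_along", "body": {"increments": "0 0.0013 0 0 0 0\n0 0.0025 0.0013 0 0 0\n0 0.0025 0.0025 0 0 0\n0 0.0025 0.0025 0 0 0\n0 0.0025 0.0025 0 0 0\n0 0.0025 0.0025 0 0 0"}}

```text
clock: 10.5
tcp_pos: [0.5874, -0.0637, 0.1375]
orientation: [0.002, -0.66, 0.752, -0.002]
wrist_force: [-6.9, 1.0, 22.9]
finger_gap: 0.0124
grip_force: 72.8
```

```bash
python3 - <<'E'
from workcell import env, eyes, job, sensors
from h import *
s=sensors.get_state();print(s['tcp_pos'],s['wrist_force'],s['ft_torque'])
c=eyes.read_camera('wrist');e=eyes.read_camera('side');t=eyes.read_camera('top')
a=cv2.resize(c['image'][100:380,200:440],(480,560))
b=cv2.resize(e['image'][120:200,240:290],(320,512))
cv2.imwrite('pics/crop5.png',np.hstack([a,np.vstack([b,np.zeros((48,320,3),np.uint8)])])[:,:,::-1])
E
```

```text
[ 0.58736351 -0.06374083  0.13745986] [-6.85252916  1.02792839 22.92213326] [0.4343927  1.37716642 0.06359471]
```

View pics/crop5.png

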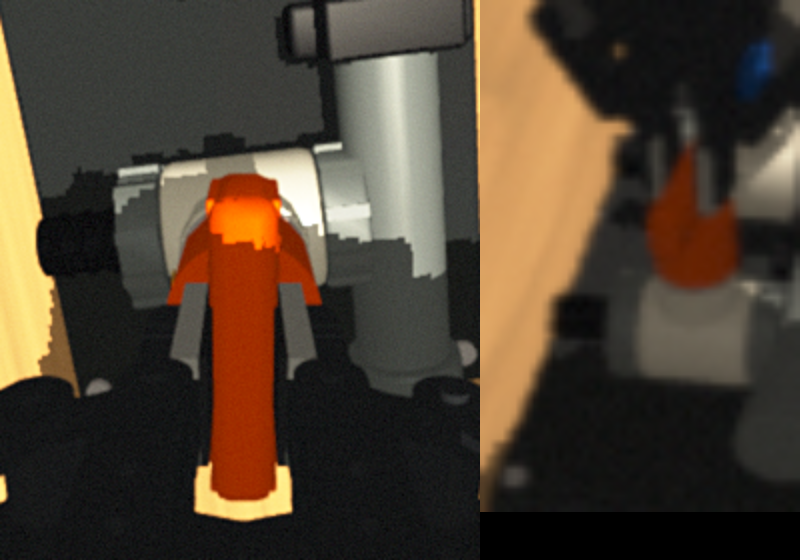

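The handle sits down on the valve with the washer hidden beneath it. It is upright, and the bar still runs along the scribed line. The z reading stopped at 0.1375, the expected home height, while the force rose to 23 N. I'm handing in.

Converted, 0.0005 m / 0.4 = 0.0013.

Request:
{"method": "inch_along", "body": {"increments": "0 0 0.0013 0 0 0\n0 0 0.0013 0 0 0\n0 0 0.0013 0 0 0"}}

```text
clock: 11.02
tcp_pos: [0.5874, -0.0637, 0.1374]
orientation: [0.002, -0.66, 0.752, -0.003]
wrist_force: [-8.0, 1.9, 25.9]
finger_gap: 0.0124
grip_force: 73.2
```

```bash
python3 -c "
from workcell import env, eyes, job, sensors
print(job.hand_in())"
```

```text
the job is handed in; nothing more can be done
None
```

I fitted the orange handle on the bare stem along the scribed line, pressed it fully home (about 26 N, still gripped) and handed the job in at about 11 s; `hand_in()` returned no verdict.

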